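# Fold the window shutter into its box and fasten it

### The job

Put the sample window shutter away: fold the back flap flat behind the front leaf, then swing the two together fully home into the box in the side of the window, and turn the brass swivel catch round until its lug holds the front leaf in. Swing the leaves without slamming them, and leave the pencil, the screw tin and the screwdriver round it where they lie.

Things in the scene. Friction and masses are not known exactly. Their poses are not given: they have to be found in the camera images.
- shutter_box: short mock-up of one side of a window with a folding shutter, fixed to the table: wooden window board 205 (its x) x 310 mm (its y), top at z = 20 mm, 148 mm high uprights along its +y end (tops at z = 168). Origin: centre of the board's underside, on the table; +x points into the window, away from the robot; z up. The rest of the board is free but for a pencil on its front strip.
- box_mouth (a point): middle of the mouth of the box at leaf-top height, at (0, 82) mm in shutter_box's frame. The box opens towards -y, between three uprights (mm, in shutter_box's frame): architrave on the robot's side x -86..-60, y 93..149; back lining x -67..67, y 116..134; window-frame post at the far end x 68..100, y 76..140.
- leaf_hinge (a point): vertical hinge axis of the front leaf, at leaf-top height, z = 163 mm; at (-55, 82) mm in shutter_box's frame and fixed to it.
- leaf_edge (a point): front leaf: framed panel 110 mm wide, 16 mm thick, 140 mm high (z 23 to 163 mm), standing on edge. The point is at its top, mid-thickness, in the middle of its 27 mm wide free stile, 98.5 mm from the leaf_hinge axis; the leaf ends 112 mm from that axis.
- front_leaf (a joint): angle of the front leaf about leaf_hinge: 0 = across the window, pointing along shutter_box's -y; grows counter-clockwise from above, through +x, to 1.57 = fully home in the box, pointing along +x (hard stops at both). Stiff hinge: 0.40 N m of friction, stays where it is left.
- flap_edge (a point): back flap: second framed panel, 100 mm wide, as high and thick as the leaf, hinged to the leaf's free edge. The point is at its top, mid-thickness, in the middle of its 27 mm wide free stile, 88.5 mm along the flap from flap_hinge; the flap ends 102 mm from it. Its middle plane lies 9 mm off the hinge axis: in line with the leaf at joint 0, face to face behind it at 3.14.
- flap_hinge (a point): vertical hinge axis of the back flap, at leaf-top height; 113 mm along the front leaf from leaf_hinge and 9 mm behind the leaf's middle plane (towards +x when the leaf stands across the window).
- back_flap (a joint): angle of the back flap relative to the front leaf: 0 = in line beyond its free edge, grows counter-clockwise from above, through the window side (+x), to 3.14 = folded flat behind the leaf, 2 mm apart (hard stops at both). Easy hinge: 0.07 N m of friction, stays where left. Folded, the pair enters the box with 8 mm to spare; unfolded it does not go in.
- catch_pivot (a point): vertical axis of the brass swivel catch on top of the window-frame post, at (84, 96) mm in shutter_box's frame; the point is at the height of the knob's middle, z = 186 mm.
- catch_knob (a point): middle of the catch's upright round knob, 12 mm in diameter, 16 mm high (z 178 to 194 mm), at the end of the brass bar, 47 mm from catch_pivot; the bar's top is at z = 175. Below the knob a lug of 8 mm diameter reaches down to z = 140.
- swivel_catch (a joint): angle of the catch, growing clockwise from above: at 0 (open, hard stop) the bar points 30 degrees right of shutter_box's +x; at 1.99 (hard stop) the lug stands in front of the leaf's face, 1.5 mm clear, and holds it in the box. If the leaf is not home the lug meets it. 0.05 N m of friction, stays where left.
- carpenter_pencil_1: flat carpenter's pencil, 12 x 184 x 8 mm, on the front strip of the window board, in front of the leaves; bystander.
- screw_tin: open round tin of screws, 75 mm wide, 49 mm high, to the right of the window board; bystander.
- screwdriver_slot: screwdriver, 232 mm long, to the left of the window board; bystander.

How it is judged:
On the way, in this order (a step that is already met when the one before it is completed fails the run):
1. the back flap is folded behind the front leaf (value of joint back_flap above 2.7 rad), for 0.2 s.
2. the folded pair is home in the box (value of joint front_leaf above 1.48 rad and value of joint back_flap above 2.95 rad), for 0.2 s.
3. the catch is turned in front of the leaf (value of joint swivel_catch above 1.8 rad), for 0.2 s.
At the end, for the whole second after the job is handed in: front leaf home in the box (joint above 1.48 rad of 1.57), the flap folded behind it (above 2.95 of 3.14), the catch turned in front of the leaf (above 1.80 of 1.99) (all of step 2 and value of joint swivel_catch above 1.8 rad); the robot touches nothing.
It fails at once if a leaf is slammed (swings faster than 5 rad/s) (velocity of joint any of front_leaf, back_flap above 5 rad/s or velocity of joint any of front_leaf, back_flap below -5 rad/s).
It fails at once if the pencil, the tin or the screwdriver is moved by more than 40 mm (distance of any of carpenter_pencil_1, screw_tin, screwdriver_slot from where it was at the start of the episode above 0.04 m).
It also fails if it takes over 61 s, if anything falls off the work surface, if the arm or the gripper's body presses on something with over 40 N, if the wrist force passes 120 N, or if a joint passes its speed limit or range.

### The arm

A 6-joint arm with a two-finger parallel gripper is mounted at the origin on a cart in front of the work surface, level with it; the furniture and walls round the work are solid. World frame = base frame: x ahead of the robot, y to its left, z up, the work surface at z = 0. Lengths are in m, angles in rad, forces in N, time in s.
With the tool pointing down it reaches from about 0.375 to 0.925 m from the base axis. Payload 5.7 kg.
Tool frame: the origin (TCP) lies between the finger pads; the fingertips stand 19 mm ahead of it and the grasp point (between the pads) is the TCP; z points along the fingers, y is the line along which they close (so a half turn about z gives the same grasp; the last joint's range is limited). The gripper opens to 85 mm and grips with 20 to 120 N. Pads are 22 mm wide; open, the fingers measure 114 mm over their backs; the gripper's body (76 mm by 85 mm) begins 54 mm behind the grasp point. The pads swing forward as they close: fully open they stand 13 mm farther back than shut.
Start: joints at [-0.115, 0.359, 1.51, -0, 1.272, -0.115], TCP at [0.6, -0, 0.25] pointing down, gripper open.
Joint ranges: [-2.97, 2.97], [-1.01, 2.36], [0.21, 2.38], [-0.96, 4.11], [0.2, 2.71], [-2.98, 2.98]. Speed limits (rad/s): [2.39, 2.39, 3.14, 3.14, 3.14, 3.14].

### API

Orientations are given as [roll, pitch, yaw] about the fixed x, y, z axes, in that order (R = Rz(yaw) Ry(pitch) Rx(roll)).
In Python, from plant import ctrl gives the robot as it stands.
- The arm moves only by the shell command python3 -m pendant 'ROWS' [FORCE]. ROWS is JSON, a list of rows, each an object of numbers: "dx", "dy", "dz": the shift along the tool's x, y, z in mm; "yaw": the turn about the tool's z in rad; "gripper": the opening, from 0 (shut) to 1 (fully open). A call has 1 to 12 rows; each row shifts and turns the commanded pose from where the row before left it, along the tool's axes as they then stand; what a row does not reach is not made up. A row lasts 1/12 s, in which the tool goes at most 41.7 mm and 7.16 degrees, less where a joint would pass 70% of its speed; a pose out of reach is approached as far as the arm can. A call is refused whole if a number of a shift passes 41.7 or a number of a turn 0.125, either way. A call with a gripper value outside its range is refused whole. The fingers move at their own pace and stop on an object; FORCE is the grip in N (left out, the last holds). Time passes only in rows, so rows that do not move let the fingers close. It gives the time, the measured TCP pose, the force, the opening and the grip force at its end, in the units of the state.
- ctrl.read_state(): the state, without advancing time (a new reading comes with each control period).
- ctrl.grab_frame(name): name is "scene" or "side" or "wrist"; returns (picture, depth): 400x640x3 uint8, blue, green, red; 400x640 float32, m along the optical axis (not along the pixel's ray), 0 where there is no reading.
- ctrl.calibration(name): a dict with "mtx" (3x3 intrinsics, pixels), "rvec" (rotation vector, rad) and "tvec" (3), from world to camera coordinates, as OpenCV has them. Camera axes: x right, y down, z forward; pixel columns grow to the right and rows downward; lengths in m; the calibration is good to about 2 mm. A picture is of the moment at which its call begins: read the wrist's pose just before it. calibration takes no time and is no camera call; for the wrist camera it gives the pose at the moment of the call.
- ctrl.hand_in(): hands the job in; it is judged then, once.
Trained networks look in the newest picture that a camera, given by its name, has taken for a name from the list of things; names that differ only in an ending like _2 or _b are one class to them, and where a whole thing is asked for, a point or a joint stands for the part that bears it (a point fixed in the world has none). Each returns a list of dicts, best first, with "conf" (0 to 1); they miss things now and then, are a little off and sometimes report something else, mostly with a low value. They report only what shows in the picture. A call takes as long as a camera call.
- ctrl.cut_out(camera, target): "region" (400x640 bool, what is visible of it) and "at" ([row, column] in pixels, amid what is visible of it).
The state is a dict: "time_s": time; "joints": joint angles; "qd": joint speeds; "tau": joint torques, N m; "tcp_pos": TCP position; "orientation": TCP orientation; "contact_force": force on the tool from outside, world axes, zero at the start; "wrist_torque": the same for the moment, N m; "finger_gap": finger opening in m; "finger_force": force on a finger pad.
Only numpy, scipy, OpenCV 4.12 (cv2) and the standard library are available. Lean on these libraries where they do the work, as an engineer would, in place of code of your own. Each camera call takes 0.05 s, during which the arm holds its last target. There are 200 camera calls.

## Working session

There is one attempt and no reset: what is moved stays moved. The work goes in short steps, Python scripts to look and compute and a shell command to move; the robot and the scene stay as the last step left them, time stands still between calls to the robot, and variables do not carry over. Pictures are saved under pics/ and viewed, at most 10 in all, crops included, and the job is handed in when it is done.

```bash
mkdir -p pics; cat > h.py <<'E'
import numpy as np, cv2
from plant import ctrl
def pts(name,d,region=None):
    c=ctrl.calibration(name);K=np.array(c["mtx"]);R=cv2.Rodrigues(np.array(c["rvec"],float))[0];t=np.array(c["tvec"],float).ravel()
    v,u=np.mgrid[0:400,0:640]
    P=np.stack([(u-K[0,2])/K[0,0]*d,(v-K[1,2])/K[1,1]*d,d],-1)
    W=(P-t)@R
    return W
E
python3 - <<'E'
from h import *
for n in ("scene","side"):
    im,d=ctrl.grab_frame(n); cv2.imwrite(f"pics/{n}0.png",im)
    W=pts(n,d); np.savez(f"{n}0.npz",W=W,d=d,im=im)
    for t in ("shutter_box","leaf_edge","flap_edge","catch_knob","carpenter_pencil_1","screw_tin","screwdriver_slot"):
        for r in ctrl.cut_out(n,t)[:2]:
            m=r["region"]&(d>0); p=W[m]
            print(n,t,round(r["conf"],2),np.round(r["at"]),m.sum(), np.round(np.percentile(p,[2,50,98],axis=0),3).tolist() if m.sum() else "")
s=ctrl.read_state();print(s["time_s"],s["tcp_pos"],s["orientation"])
E
```

```text
scene shutter_box 0.84 [231. 334.] 9391 [[0.387, -0.272, 0.01], [0.464, -0.128, 0.082], [0.604, 0.009, 0.169]]
scene shutter_box 0.52 [226. 348.] 4249 [[0.43, -0.247, 0.026], [0.472, -0.158, 0.1], [0.516, -0.06, 0.164]]
scene leaf_edge 0.96 [231. 352.] 4305 [[0.43, -0.248, 0.026], [0.472, -0.158, 0.1], [0.517, -0.06, 0.164]]
scene flap_edge 0.97 [236. 373.] 2170 [[0.471, -0.249, 0.022], [0.496, -0.206, 0.099], [0.528, -0.162, 0.164]]
scene flap_edge 0.57 [234. 251.] 298 [[0.341, 0.088, 0.005], [0.378, 0.097, 0.021], [0.433, 0.115, 0.029]]
scene catch_knob 0.69 [172. 343.] 138 [[0.558, -0.036, 0.003], [0.599, -0.026, 0.175], [0.867, 0.19, 0.194]]
scene carpenter_pencil_1 0.8 [263. 336.] 335 [[0.401, -0.231, 0.021], [0.424, -0.154, 0.027], [0.446, -0.07, 0.031]]
scene screw_tin 0.92 [273. 430.] 840 [[0.529, -0.378, 0.005], [0.56, -0.344, 0.03], [0.599, -0.31, 0.049]]
scene screw_tin 0.55 [263. 335.] 247 [[0.401, -0.231, 0.023], [0.423, -0.152, 0.028], [0.446, -0.071, 0.031]]
scene screwdriver_slot 0.89 [234. 253.] 343 [[0.34, 0.088, 0.0], [0.385, 0.099, 0.02], [0.466, 0.138, 0.029]]
si
[... 500 characters left out ...]
91, 0.009, 0.1], [0.607, 0.043, 0.169]]
side carpenter_pencil_1 0.74 [205. 344.] 5004 [[0.391, -0.241, 0.002], [0.491, 0.009, 0.099], [0.609, 0.043, 0.169]]
side carpenter_pencil_1 0.49 [173. 348.] 754 [[0.436, -0.49, 0.0], [0.492, -0.178, 0.134], [0.532, -0.055, 0.163]]
side screw_tin 0.53 [173. 327.] 293 [[0.542, -0.381, 0.003], [0.57, -0.319, 0.03], [0.598, -0.307, 0.047]]
side screw_tin 0.21 [169. 342.] 419 [[0.484, -0.244, 0.038], [0.51, -0.208, 0.117], [0.532, -0.157, 0.163]]
side screwdriver_slot 0.59 [260. 363.] 585 [[0.349, 0.09, -0.001], [0.407, 0.115, 0.015], [0.555, 0.126, 0.028]]
0.8 [5.99975101e-01 8.70954559e-06 2.50293848e-01] [-3.14155155e+00 -7.79794074e-07  1.57079545e+00]
```

```bash
python3 - <<'E'
from h import *
a=np.load("scene0.npz");b=np.load("side0.npz")
W=np.vstack([a["W"][a["d"]>0],b["W"][b["d"]>0]])
C=np.vstack([a["im"][a["d"]>0],b["im"][b["d"]>0]])
m=(W[:,0]>.36)&(W[:,0]<.72)&(W[:,1]>-.4)&(W[:,1]<.15)&(W[:,2]>.012)
# top view: up = +x, left=+y ; 1.4 px/mm ; color by height
img=np.zeros((510,780,3),np.uint8)
o=np.argsort(W[:,2]); 
for i in o:
    if not m[i]: continue
    x,y,z=W[i]; r=int((.72-x)*1400); c=int((.15-y)*1400)
    if z<.035: col=(80,80,80)
    elif z<.155: col=(140,60,0)
    elif z<.1655: col=(0,255,0)
    elif z<.171: col=(0,0,255)
    else: col=(0,255,255)
    cv2.circle(img,(c,r),1,col,-1)
for k in range(8):
    cv2.putText(img,f"{.4+.05*k:.2f}",(0,int((.72-.4-.05*k)*1400)),0,.35,(255,255,255))
for k in range(11): cv2.putText(img,f"{.1-.05*k:.2f}",(int((.05+.05*k)*1400),505),0,.35,(255,255,255))
cv2.imwrite("pics/top.png",img)
cv2.imwrite("pics/s1.png",cv2.resize(a["im"][130:330,200:470],None,fx=2.9,fy=2.9))
E
```

```text
(no output)
```

View pics/top.png

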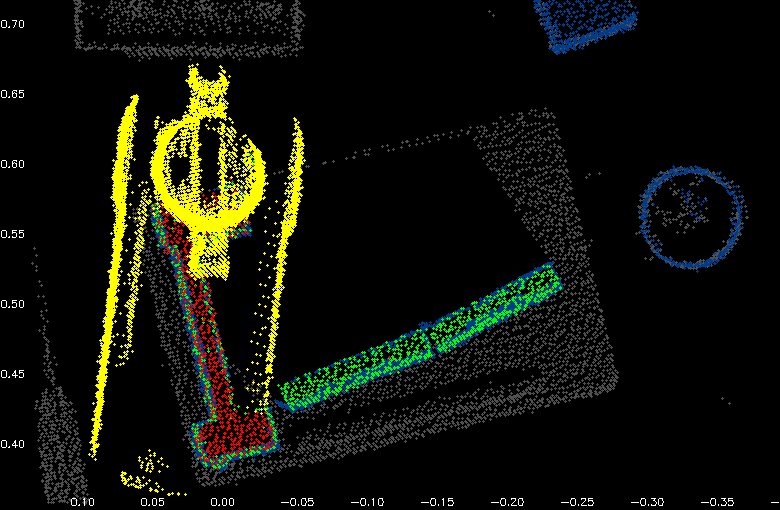

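View pics/s1.png

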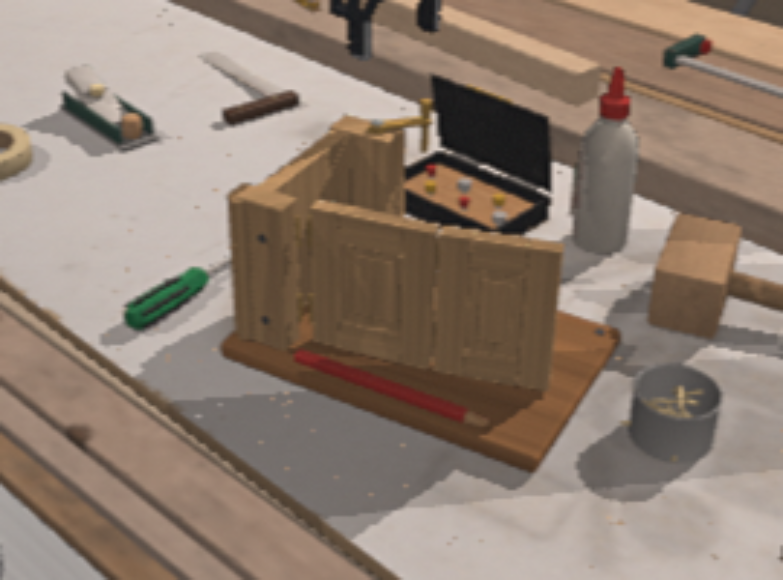

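```bash
cat > fit.py <<'E'
from h import *
from scipy.optimize import least_squares
rects=np.array([[-86,-60,93,149],[-67,67,116,134],[68,100,76,140]])/1000
def sdf(p):
    D=[]
    for a,b,c,d in rects:
        q=np.abs(p-[(a+b)/2,(c+d)/2])-[(b-a)/2,(d-c)/2]
        D.append(np.linalg.norm(np.maximum(q,0),axis=1)+np.minimum(q.max(1),0))
    return np.min(D,0)
def rect(P):
    r=cv2.minAreaRect((P*1000).astype(np.float32)); return r
E
python3 - <<'E'
from fit import *
a=np.load("scene0.npz");b=np.load("side0.npz")
for nm,L in (("scene",[a]),("side",[b]),("both",[a,b])):
    W=np.vstack([q["W"][q["d"]>0] for q in L])
    m=(W[:,0]>.37)&(W[:,0]<.66)&(W[:,1]>-.27)&(W[:,1]<.08)
    T=W[m&(abs(W[:,2]-.168)<.002)][:,:2]; T=T[T[:,1]>-.045]
    B=W[m&(abs(W[:,2]-.020)<.003)][:,:2]
    def R(v,T): 
        c,s=np.cos(v[2]),np.sin(v[2]); return (T-v[:2])@np.array([[c,-s],[s,c]])
    def f(v):
        return np.maximum(sdf(R(v,T)),0)
    # coverage term: board extents
    def g(v):
        q=R(v,B); e=np.maximum(np.abs(q)-[.1025,.155],0).max(1)
        return np.r_[f(v), e*.5]
    best=min((least_squares(g,[x,y,.22],loss="soft_l1",f_scale=.002) for x in (.48,.5,.52) for y in (-.14,-.12)),key=lambda r:r.cost)
    print(nm,len(T),len(B),best.x,best.cost)
    q=R(best.x,T); print("up ext",np.percentile(q,[1,99],axis=0))
    v=best.x; 
    Gp=W[m&(abs(W[:,2]-.163)<.0025)][:,:2]; q=R(v,Gp); q=q[(q[:,1]<.09)&(q[:,0]>-.075)&(q[:,0]<.06)]
    # rotate about leaf hinge
    q=q-[-.055,.082]; r=np.hypot(*q.T); 
    lf=q[(r>.02)&(r<.105)]; fl=q[(r>.12)&(r<.23)]
    for n,z in (("leaf",lf),("flap",fl)):
        c=z.mean(0); u=np.linalg.svd(z-c,full_matrices=False)[2][0]; u=u*np.sign(-u[1])
        ang=np.arctan2(u[0],-u[1]); print(n,len(z),"ang",ang,"cent",c,"dirdist", c@np.array([u[1],-u[0]]), "ends",np.percentile((z-c)@u,[0,1,99,100]),"width",np.ptp(np.percentile((z-c)@np.array([u[1],-u[0]]),[2,98])))
    K=W[m&(W[:,2]>.179)&(W[:,2]<.196)]; K=K[(K[:,0]>.55)]; print("knob",len(K),np.median(K,0))
E
```

```text
scene 392 1841 [ 0.50578833 -0.11975672  0.2354552 ] 0.00016449386903046175
up ext [[-0.08561134  0.0756663 ]
 [ 0.10250137  0.14707937]]
leaf 141 ang 0.13185355211123115 cent [ 0.00831547 -0.06165595] dirdist -0.00013726857146771984 ends [-0.04284201 -0.04158309  0.04114304  0.04200302] width 0.017895104145058852
flap 176 ang 0.2559640911166703 cent [ 0.02865487 -0.16374205] dirdist 0.013734634452941081 ends [-0.04712244 -0.04574737  0.04719338  0.04789981] width 0.017778658496112827
knob 27 [ 0.60230145 -0.03216546  0.18917688]
side 321 454 [ 0.51066026 -0.11774597  0.23469045] 3.905757627311002e-05
up ext [[-0.08517064  0.07828365]
 [ 0.0971742   0.14819393]]
leaf 75 ang 0.13702479125375544 cent [ 0.007428   -0.05973071] dirdist 0.000800621819192238 ends [-0.03869041 -0.03826189  0.0440085   0.04452642] width 0.01517483666366451
flap 61 ang 0.2503861465282237 cent [ 0.0278288  -0.16501016] dirdist 0.01392489056416175 ends [-0.04706465 -0.04498634  0.04577055  0.04578718] width 0.014802267033672259
knob 23 [ 0.60830388 -0.02744083  0.18826973]
both 713 2295 [ 0.50672156 -0.11903798  0.23274215] 0.0002261127097640978
up ext [[-0.08607827  0.07761603]
 [ 0.10106748  0.14688685]]
leaf 217 ang 0.134154292937301 cent [ 0.00849841 -0.06072163] dirdist -0.00030039581423824146 ends [-0.04323152 -0.04131479  0.04274069  0.0433577 ] width 0.020348342715037528
flap 237 ang 0.25860037452115325 cent [ 0.02891433 -0.16440464] dirdist 0.014089927985017067 ends [-0.04750972 -0.04606417  0.04692357  0.04751188] width 0.019141263420494322
knob 50 [ 0.60489641 -0.0283815   0.18881761]
```

```bash
cat > geo.py <<'E'
import numpy as np
B=np.array([.507,-.119]);yw=.233
c,s=np.cos(yw),np.sin(yw);Rb=np.array([[c,-s],[s,c]])
w=lambda p:B+Rb@np.array(p)
def u(a): return Rb@np.array([np.sin(a),-np.cos(a)])   # leaf dir at angle a
def n(a): return Rb@np.array([np.cos(a),np.sin(a)])    # ccw normal (window side)
L=w([-.055,.082])
def H(a): return L+.113*u(a)+.009*n(a)
def flap(a,f,sd,r): return H(a)+sd*u(a+f)-(.017+r)*n(a+f)
def leaf(a,sd,r): return L+sd*u(a)-(.008+r)*n(a)
P=w([.084,.096])
def knob(k): 
    t=-np.pi/6-k; return P+.047*Rb@np.array([np.cos(t),np.sin(t)])
E
python3 - <<'E'
from geo import *
r=lambda p:np.round(np.array(p)*1000).astype(int).tolist()
print("L",r(L),"H",r(H(.134)))
a=.134
for f in (.12,.4,.7,1.,1.3,1.6,1.9,2.2,2.5,2.8,3.0,3.14): print("flap",f,r(flap(a,f,.08,.014)))
for x in (.134,.3,.5,.7,.9,1.1,1.3,1.45,1.57): print("leaf",x,r(leaf(x,.085,.014)), "flap outer end",r(H(x)+.1*u(x+3.14)-.017*n(x+3.14)))
for k in np.linspace(0,1.99,6): print("knob",round(k,2),r(knob(k)))
print("piv",r(P))
E
```

```text
L [435, -52] H [483, -154]
flap 0.12 [494, -239]
flap 0.4 [517, -233]
flap 0.7 [539, -220]
flap 1.0 [556, -201]
flap 1.3 [566, -177]
flap 1.6 [569, -152]
flap 1.9 [565, -127]
flap 2.2 [553, -104]
flap 2.5 [535, -86]
flap 2.8 [512, -73]
flap 3.0 [496, -69]
flap 3.14 [484, -68]
leaf 0.134 [445, -139] flap outer end [464, -55]
leaf 0.3 [459, -136] flap outer end [464, -50]
leaf 0.5 [475, -130] flap outer end [463, -44]
leaf 0.7 [490, -120] flap outer end [461, -39]
leaf 0.9 [502, -108] flap outer end [457, -34]
leaf 1.1 [512, -93] flap outer end [453, -30]
leaf 1.3 [519, -77] flap outer end [449, -26]
leaf 1.45 [521, -64] flap outer end [445, -24]
leaf 1.57 [522, -54] flap outer end [441, -23]
knob 0.0 [612, -20]
knob 0.4 [603, -36]
knob 0.8 [588, -48]
knob 1.19 [571, -53]
knob 1.59 [552, -51]
knob 1.99 [536, -42]
piv [567, -6]
```

```bash
python3 -m pendant '[{"dx":-30,"dy":-16,"gripper":0},{"dx":-35,"dy":-18},{"dx":-35,"dy":-18},{"dx":-35,"dy":-18},{"dx":-35,"dy":-18},{"dx":-35,"dy":-18},{"dx":-35,"dy":-18},{"dx":-5,"dz":20},{"dz":30},{"dz":30},{"dz":20},{}]'
```

```text
$[0]: bad value
```

```bash
python3 -m pendant '[{"dy":10},{"dy":10,"dx":3},{"dy":10,"dx":3},{"dy":10,"dx":4},{"dy":10,"dx":5},{"dy":9,"dx":6},{"dy":9,"dx":7},{"dy":8,"dx":8}]'
```

```text
$[0]: bad value
```

```bash
python3 -m pendant '[{"dx":0,"dy":0,"dz":0,"yaw":0,"gripper":0}]' || python3 -m pendant --help | head -20
```

```text
time_s: 0.88
tcp_pos: [0.6, 0.0, 0.2503]
orientation: [-3.142, -0.0, 1.571]
contact_force: [0.3, 0.5, 0.3]
finger_gap: 0.0753
finger_force: 0.0
```

All keys are needed.

```bash
python3 -m pendant '[{"dx":-30,"dy":-16,"dz":0,"yaw":0,"gripper":0},{"dx":-35,"dy":-18,"dz":0,"yaw":0,"gripper":0},{"dx":-35,"dy":-18,"dz":0,"yaw":0,"gripper":0},{"dx":-35,"dy":-18,"dz":0,"yaw":0,"gripper":0},{"dx":-35,"dy":-18,"dz":0,"yaw":0,"gripper":0},{"dx":-35,"dy":-18,"dz":0,"yaw":0,"gripper":0},{"dx":-35,"dy":-18,"dz":0,"yaw":0,"gripper":0},{"dx":-5,"dy":0,"dz":20,"yaw":0,"gripper":0},{"dx":0,"dy":0,"dz":30,"yaw":0,"gripper":0},{"dx":0,"dy":0,"dz":30,"yaw":0,"gripper":0},{"dx":0,"dy":0,"dz":20,"yaw":0,"gripper":0},{"dx":0,"dy":0,"dz":0,"yaw":0,"gripper":0}]'
```

```text
time_s: 1.88
tcp_pos: [0.4732, -0.2435, 0.1465]
orientation: [-3.135, -0.004, 1.57]
contact_force: [-0.1, 0.5, 0.1]
finger_gap: -0.0001
finger_force: 0.0
```

```bash
python3 -m pendant '[{"dx":2,"dy":10,"dz":-2,"yaw":0,"gripper":0},{"dx":2,"dy":11,"dz":0,"yaw":0,"gripper":0},{"dx":2,"dy":8,"dz":0,"yaw":0,"gripper":0},{"dx":2,"dy":8,"dz":0,"yaw":0,"gripper":0},{"dx":2,"dy":7,"dz":0,"yaw":0,"gripper":0},{"dx":4,"dy":8,"dz":0,"yaw":0,"gripper":0},{"dx":4,"dy":7,"dz":0,"yaw":0,"gripper":0},{"dx":5,"dy":7,"dz":0,"yaw":0,"gripper":0},{"dx":6,"dy":6,"dz":0,"yaw":0,"gripper":0},{"dx":6,"dy":6,"dz":0,"yaw":0,"gripper":0},{"dx":7,"dy":5,"dz":0,"yaw":0,"gripper":0}]'; python3 - <<'E'
from h import *
im,d=ctrl.grab_frame("scene"); cv2.imwrite("pics/s2.png",cv2.resize(im[130:330,200:470],None,fx=2.9,fy=2.9))
E
```

```text
time_s: 2.8
tcp_pos: [0.5595, -0.2024, 0.1522]
orientation: [-3.141, 0.0, 1.571]
contact_force: [-0.9, -0.2, 0.6]
finger_gap: -0.0004
finger_force: 0.5
```

View pics/s2.png

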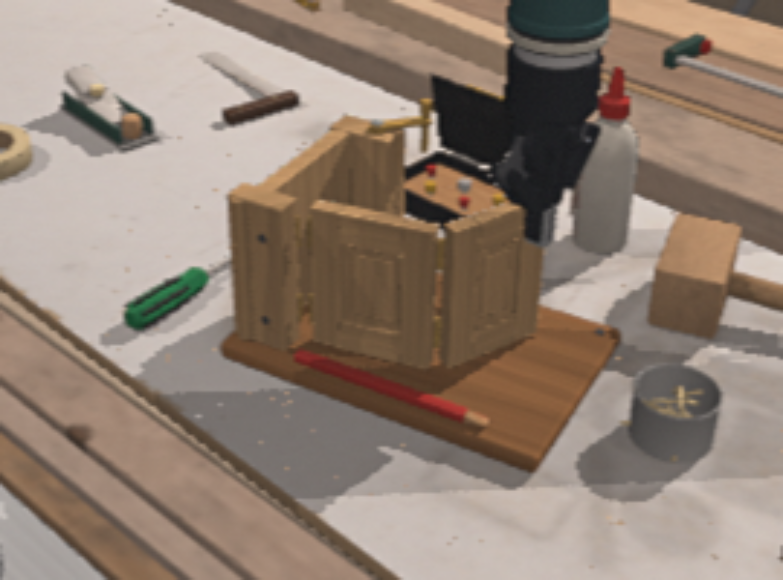

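The flap is at about 1 rad, with the finger against its outer face near its free edge (crop pixel 545,215), and the leaf has not moved. I'll continue round.

```bash
python3 -m pendant '[{"dx":8,"dy":3,"dz":0,"yaw":0,"gripper":0},{"dx":8,"dy":2,"dz":0,"yaw":0,"gripper":0},{"dx":9,"dy":2,"dz":0,"yaw":0,"gripper":0},{"dx":8,"dy":1,"dz":0,"yaw":0,"gripper":0},{"dx":8,"dy":1,"dz":0,"yaw":0,"gripper":0},{"dx":9,"dy":0,"dz":0,"yaw":0,"gripper":0},{"dx":8,"dy":-1,"dz":0,"yaw":0,"gripper":0},{"dx":8,"dy":-1,"dz":0,"yaw":0,"gripper":0},{"dx":9,"dy":-2,"dz":0,"yaw":0,"gripper":0},{"dx":8,"dy":-4,"dz":0,"yaw":0,"gripper":0},{"dx":8,"dy":-4,"dz":0,"yaw":0,"gripper":0},{"dx":7,"dy":-5,"dz":0,"yaw":0,"gripper":0}]'
python3 -m pendant '[{"dx":6,"dy":-6,"dz":0,"yaw":0,"gripper":0},{"dx":6,"dy":-6,"dz":0,"yaw":0,"gripper":0},{"dx":6,"dy":-6,"dz":0,"yaw":0,"gripper":0},{"dx":4,"dy":-8,"dz":0,"yaw":0,"gripper":0},{"dx":4,"dy":-8,"dz":0,"yaw":0,"gripper":0},{"dx":4,"dy":-7,"dz":0,"yaw":0,"gripper":0},{"dx":2,"dy":-8,"dz":0,"yaw":0,"gripper":0},{"dx":2,"dy":-8,"dz":0,"yaw":0,"gripper":0}]'
```

```text
time_s: 3.85
tcp_pos: [0.5506, -0.1041, 0.1523]
orientation: [3.141, -0.0, 1.571]
contact_force: [-0.5, -1.8, 0.1]
finger_gap: -0.0002
finger_force: 0.6
time_s: 4.52
tcp_pos: [0.4932, -0.0707, 0.1523]
orientation: [3.141, -0.0, 1.571]
contact_force: [1.3, -0.4, -0.6]
finger_gap: 0.0001
finger_force: 0.6
```

```bash
python3 -m pendant '[{"dx":0,"dy":-4,"dz":0,"yaw":0,"gripper":0},{"dx":0,"dy":-4,"dz":0,"yaw":0,"gripper":0},{"dx":0,"dy":0,"dz":0,"yaw":0,"gripper":0}]'
python3 - <<'E'
from h import *
im,d=ctrl.grab_frame("scene"); W=pts("scene",d); np.savez("s3.npz",W=W,d=d,im=im)
cv2.imwrite("pics/s3.png",cv2.resize(im[130:330,200:470],None,fx=2.9,fy=2.9))
E
```

```text
time_s: 4.77
tcp_pos: [0.4879, -0.0709, 0.1527]
orientation: [3.136, -0.0, 1.57]
contact_force: [6.3, 2.4, -4.7]
finger_gap: 0.0001
finger_force: 3.6
```

View pics/s3.png

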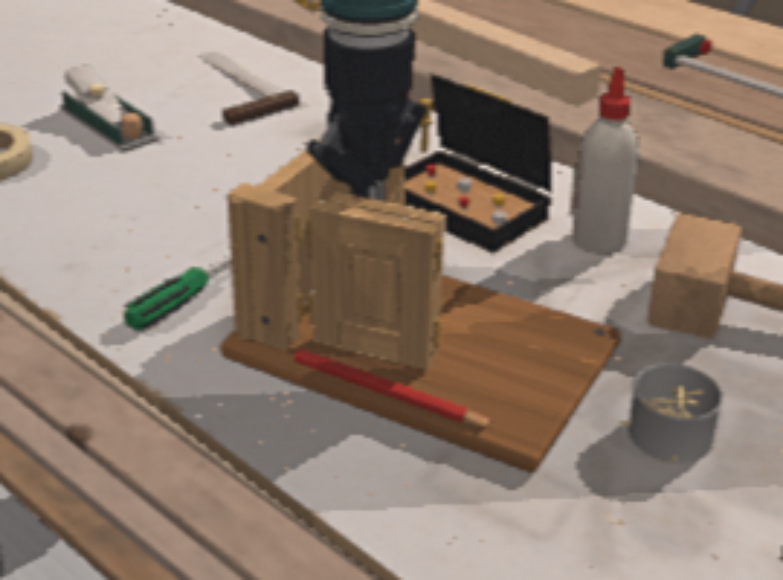

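The flap is folded behind the leaf, which stands alone at crop pixels (310–440, 200–365). The force rose to 6 N, so it is at its stop. Next I move over to the front of the leaf.

```bash
python3 -m pendant '[{"dx":0,"dy":10,"dz":0,"yaw":0,"gripper":0},{"dx":0,"dy":5,"dz":-20,"yaw":0,"gripper":0},{"dx":0,"dy":0,"dz":-30,"yaw":0,"gripper":0},{"dx":-20,"dy":-10,"dz":-20,"yaw":0,"gripper":0},{"dx":-25,"dy":-25,"dz":0,"yaw":0,"gripper":0},{"dx":-20,"dy":-25,"dz":0,"yaw":0,"gripper":0},{"dx":-14,"dy":-18,"dz":0,"yaw":0,"gripper":0},{"dx":0,"dy":0,"dz":20,"yaw":0,"gripper":0},{"dx":0,"dy":0,"dz":30,"yaw":0,"gripper":0},{"dx":0,"dy":0,"dz":20,"yaw":0,"gripper":0},{"dx":0,"dy":0,"dz":0,"yaw":0,"gripper":0}]'
python3 - <<'E'
from fit import *
im,d=ctrl.grab_frame("scene"); W=pts("scene",d)[d>0]
q=W[(abs(W[:,2]-.163)<.0025)&(W[:,0]>.41)&(W[:,0]<.53)&(W[:,1]<-.045)&(W[:,1]>-.25)][:,:2]
print(len(q),cv2.minAreaRect((q*1000).astype(np.float32)))
E
```

```text
time_s: 5.73
tcp_pos: [0.4201, -0.149, 0.1492]
orientation: [-3.135, -0.004, 1.57]
contact_force: [-1.4, 0.3, -0.9]
finger_gap: -0.0
finger_force: 0.0
80 ((453.7944030761719, -102.60321807861328), (86.25977325439453, 113.7057876586914), 0.3427172303199768)
```

```bash
python3 -m pendant '[{"dx":1,"dy":9,"dz":-2,"yaw":0,"gripper":0},{"dx":1,"dy":9,"dz":0,"yaw":0,"gripper":0},{"dx":2,"dy":7,"dz":0,"yaw":0,"gripper":0},{"dx":2,"dy":5,"dz":0,"yaw":0,"gripper":0},{"dx":2,"dy":5,"dz":0,"yaw":0,"gripper":0},{"dx":2,"dy":5,"dz":0,"yaw":0,"gripper":0},{"dx":2,"dy":5,"dz":0,"yaw":0,"gripper":0},{"dx":2,"dy":5,"dz":0,"yaw":0,"gripper":0},{"dx":2,"dy":5,"dz":0,"yaw":0,"gripper":0},{"dx":3,"dy":5,"dz":0,"yaw":0,"gripper":0},{"dx":3,"dy":5,"dz":0,"yaw":0,"gripper":0},{"dx":4,"dy":5,"dz":0,"yaw":0,"gripper":0}]'
python3 - <<'E'
from h import *
im,d=ctrl.grab_frame("scene"); W=pts("scene",d); np.savez("s4.npz",W=W,d=d,im=im)
cv2.imwrite("pics/s4.png",cv2.resize(im[130:330,200:470],None,fx=2.9,fy=2.9))
E
```

```text
time_s: 6.78
tcp_pos: [0.4919, -0.1232, 0.1539]
orientation: [-3.138, -0.001, 1.571]
contact_force: [-4.9, -1.1, 1.6]
finger_gap: -0.0002
finger_force: 2.3
```

View pics/s4.png

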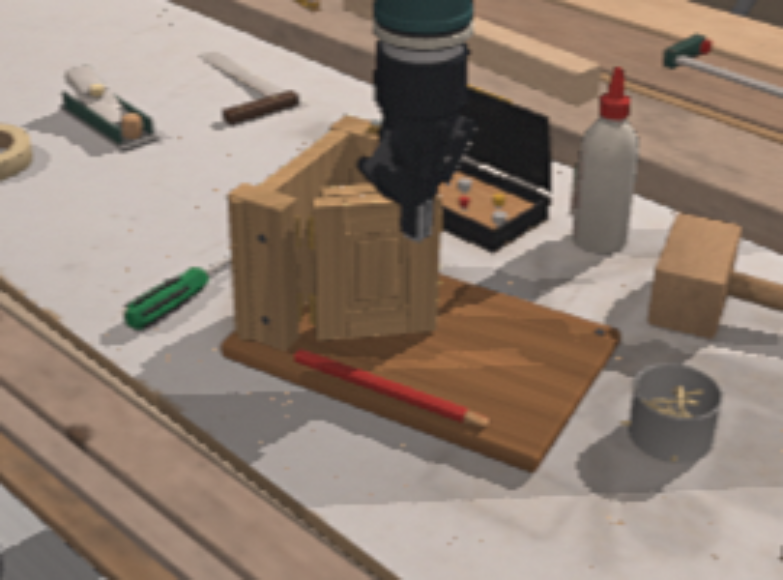

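The pair is about halfway, roughly 0.65 rad, with the finger at (415,225) on the free stile. The flap is still behind it with at most a small wedge, which the lining will close. Continuing.

```bash
python3 -m pendant '[{"dx":4,"dy":4,"dz":0,"yaw":0,"gripper":0},{"dx":4,"dy":4,"dz":0,"yaw":0,"gripper":0},{"dx":5,"dy":4,"dz":0,"yaw":0,"gripper":0},{"dx":5,"dy":4,"dz":0,"yaw":0,"gripper":0},{"dx":5,"dy":3,"dz":0,"yaw":0,"gripper":0},{"dx":5,"dy":3,"dz":0,"yaw":0,"gripper":0},{"dx":5,"dy":2,"dz":0,"yaw":0,"gripper":0},{"dx":6,"dy":2,"dz":0,"yaw":0,"gripper":0},{"dx":6,"dy":2,"dz":0,"yaw":0,"gripper":0},{"dx":5,"dy":1,"dz":0,"yaw":0,"gripper":0},{"dx":5,"dy":1,"dz":0,"yaw":0,"gripper":0}]'
```

```text
time_s: 7.75
tcp_pos: [0.5224, -0.0691, 0.1539]
orientation: [-3.14, 0.001, 1.572]
contact_force: [-3.1, -4.9, -0.3]
finger_gap: -0.0001
finger_force: 2.6
```

```bash
python3 -m pendant '[{"dx":4,"dy":0,"dz":0,"yaw":0,"gripper":0},{"dx":4,"dy":0,"dz":0,"yaw":0,"gripper":0},{"dx":3,"dy":0,"dz":0,"yaw":0,"gripper":0},{"dx":2,"dy":0,"dz":0,"yaw":0,"gripper":0},{"dx":0,"dy":0,"dz":0,"yaw":0,"gripper":0}]'
```

```text
time_s: 8.17
tcp_pos: [0.5229, -0.056, 0.1541]
orientation: [-3.141, 0.001, 1.572]
contact_force: [-1.6, -2.4, -0.8]
finger_gap: 0.0001
finger_force: 1.3
```

```bash
python3 -m pendant '[{"dx":2,"dy":0,"dz":0,"yaw":0,"gripper":0},{"dx":2,"dy":0,"dz":0,"yaw":0,"gripper":0},{"dx":0,"dy":0,"dz":0,"yaw":0,"gripper":0}]'
python3 -m pendant '[{"dx":2,"dy":0,"dz":0,"yaw":0,"gripper":0},{"dx":2,"dy":0,"dz":0,"yaw":0,"gripper":0},{"dx":0,"dy":0,"dz":0,"yaw":0,"gripper":0}]'
```

```text
time_s: 8.42
tcp_pos: [0.523, -0.0523, 0.1543]
orientation: [-3.141, 0.001, 1.572]
contact_force: [-1.0, -3.6, -0.8]
finger_gap: -0.0001
finger_force: 1.8
time_s: 8.67
tcp_pos: [0.5231, -0.0518, 0.1544]
orientation: [-3.141, 0.008, 1.574]
contact_force: [-4.6, -19.4, -2.3]
finger_gap: 0.0001
finger_force: 8.9
```

The leaf has met its stop: 19 N with no motion. I'll back off and look at the leaf and the catch.

```bash
python3 -m pendant '[{"dx":-10,"dy":0,"dz":0,"yaw":0,"gripper":0},{"dx":-25,"dy":0,"dz":0,"yaw":0,"gripper":0},{"dx":-20,"dy":10,"dz":-20,"yaw":0,"gripper":0.5},{"dx":-20,"dy":20,"dz":-35,"yaw":0,"gripper":0.5},{"dx":-15,"dy":20,"dz":-25,"yaw":0,"gripper":0.5},{"dx":0,"dy":20,"dz":-15,"yaw":0,"gripper":0.5},{"dx":0,"dy":0,"dz":0,"yaw":0,"gripper":0.5}]'
python3 - <<'E'
from fit import *
import geo
for nm in ("scene","side"):
    im,d=ctrl.grab_frame(nm); W=pts(nm,d)
    cv2.imwrite(f"pics/{nm}5.png",cv2.resize(im[120:280,230:430],None,fx=4,fy=3.7))
    V=W[d>0]; q=(V-[*geo.B,0]); q=np.c_[q[:,:2]@geo.Rb,q[:,2]]*1000
    t=q[(abs(q[:,2]-163)<2.2)&(q[:,0]>-45)&(q[:,0]<55)&(q[:,1]>40)&(q[:,1]<113)]
    if len(t): print(nm,"leaf tops",len(t)); [print(x,len(b),np.percentile(b[:,1],[2,50,98])) for x in (-35,-10,15,40) for b in [t[abs(t[:,0]-x)<12]] if len(b)]
    k=V[(V[:,2]>.179)&(V[:,2]<.197)&(V[:,0]>.57)&(V[:,0]<.64)&(V[:,1]>-.06)&(V[:,1]<.02)]
    print("knob",len(k),np.median(k,0) if len(k) else "")
    for r in ctrl.cut_out(nm,"catch_knob")[:2]: print(r["conf"],r["at"],W[int(r["at"][0]),int(r["at"][1])])
E
```

```text
time_s: 9.25
tcp_pos: [0.5985, -0.1384, 0.2515]
orientation: [3.129, 0.002, 1.57]
contact_force: [1.0, 0.7, -0.2]
finger_gap: 0.0426
finger_force: 0.0
scene leaf tops 249
-35 58 [ 74.57976408  91.92994864 107.30147167]
-10 61 [ 75.02851943  92.46461378 109.1436235 ]
15 59 [ 74.7795421   89.21720475 108.03250538]
40 55 [ 75.06726514  90.08327915 107.54057514]
knob 28 [ 0.60161037 -0.03299212  0.18867234]
0.62 [169.9, 342.2] [8.77685856e-01 2.18818447e-01 5.76969714e-04]
side leaf tops 177
-35 39 [ 76.62415654  89.91671607 106.82140288]
-10 45 [ 75.09996756  88.7550136  104.8702585 ]
15 45 [ 76.17430823  90.84127654 105.83935645]
40 37 [ 73.85734284  85.95512851 106.23727276]
knob 22 [ 0.60777003 -0.02687378  0.18934669]
0.52 [178.8, 301.9] [ 0.60592366 -0.02316133  0.17040275]
```

View pics/scene5.png

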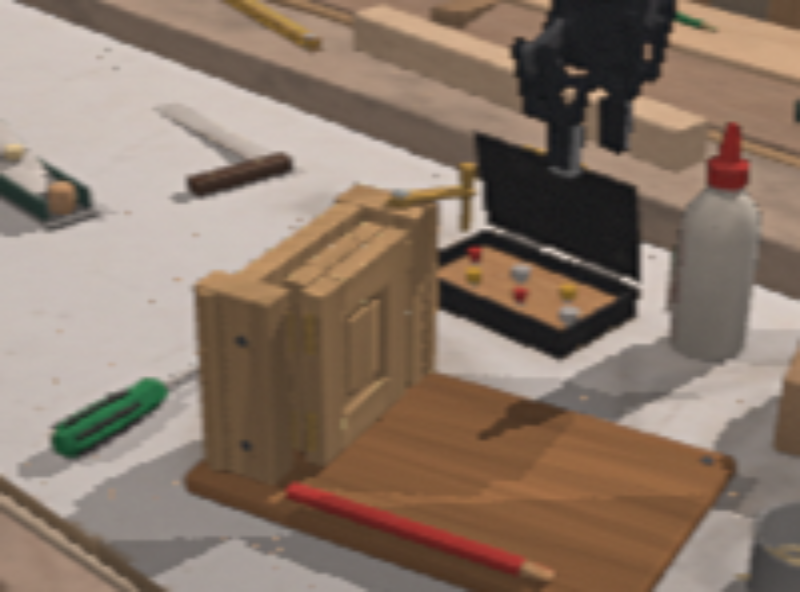

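The pair is flat and fully home: the tops span y 75–108 mm across the whole leaf, against 74–108 expected. The knob stands at crop pixel (467,180), at about (0.607,-0.026). Next I grip it.

```bash
python3 -m pendant '[{"dx":30,"dy":3,"dz":0,"yaw":0,"gripper":0.4},{"dx":30,"dy":3,"dz":0,"yaw":0,"gripper":0.4},{"dx":30,"dy":2,"dz":0,"yaw":0,"gripper":0.4},{"dx":23,"dy":0,"dz":0,"yaw":0,"gripper":0.4},{"dx":0,"dy":0,"dz":20,"yaw":0,"gripper":0.4},{"dx":0,"dy":0,"dz":20,"yaw":0,"gripper":0.4},{"dx":0,"dy":0,"dz":12,"yaw":0,"gripper":0.4},{"dx":0,"dy":0,"dz":0,"yaw":0,"gripper":0.4}]' 20
python3 - <<'E'
from h import *
im,d=ctrl.grab_frame("side")
im2,_=ctrl.grab_frame("scene")
cv2.imwrite("pics/k6.png",np.hstack([cv2.resize(im[120:250,250:370],None,fx=3.2,fy=3.2),cv2.resize(im2[90:220,280:400],None,fx=3.2,fy=3.2)]))
E
```

```text
time_s: 10.12
tcp_pos: [0.5972, -0.0221, 0.1933]
orientation: [-3.138, -0.002, 1.572]
contact_force: [-0.3, 1.1, 0.9]
finger_gap: 0.0342
finger_force: 0.2
```

View pics/k6.png

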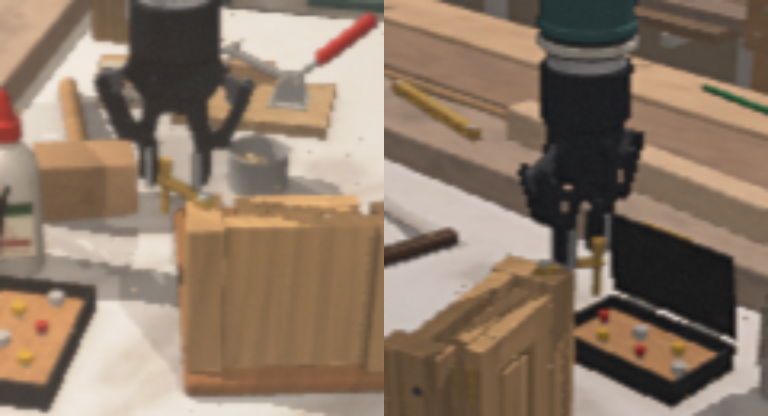

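The knob sits between the fingers but close to the far one (side view: fingers at columns 148 and 203, knob at 163). I'll centre on it, go up a little, and close.

```bash
python3 -m pendant '[{"dx":-3,"dy":0,"dz":-5,"yaw":0,"gripper":0.4},{"dx":0,"dy":10,"dz":0,"yaw":0,"gripper":0.4},{"dx":0,"dy":0,"dz":0,"yaw":0,"gripper":0},{"dx":0,"dy":0,"dz":0,"yaw":0,"gripper":0},{"dx":0,"dy":0,"dz":0,"yaw":0,"gripper":0},{"dx":0,"dy":0,"dz":0,"yaw":0,"gripper":0}]' 20
```

```text
time_s: 10.72
tcp_pos: [0.6089, -0.0262, 0.1997]
orientation: [-3.14, -0.001, 1.571]
contact_force: [-3.0, 2.1, 3.3]
finger_gap: 0.0113
finger_force: 19.5
```

```bash
python3 -m pendant '[{"dx":-6,"dy":-2,"dz":0,"yaw":0,"gripper":0},{"dx":-6,"dy":-4,"dz":0,"yaw":0,"gripper":0},{"dx":-5,"dy":-5,"dz":0,"yaw":0,"gripper":0},{"dx":-4,"dy":-5,"dz":0,"yaw":0,"gripper":0},{"dx":-3,"dy":-5,"dz":0,"yaw":0,"gripper":0},{"dx":-3,"dy":-8,"dz":0,"yaw":0,"gripper":0},{"dx":-2,"dy":-9,"dz":0,"yaw":0,"gripper":0},{"dx":0,"dy":0,"dz":0,"yaw":0,"gripper":0}]' 20
```

```text
time_s: 11.38
tcp_pos: [0.5705, -0.0543, 0.1997]
orientation: [3.142, -0.003, 1.57]
contact_force: [-0.8, 5.7, 1.1]
finger_gap: 0.0109
finger_force: 19.7
```

```bash
python3 -m pendant '[{"dx":1,"dy":-9,"dz":0,"yaw":0,"gripper":0},{"dx":1,"dy":-9,"dz":0,"yaw":0,"gripper":0},{"dx":4,"dy":-8,"dz":0,"yaw":0,"gripper":0},{"dx":4,"dy":-7,"dz":0,"yaw":0,"gripper":0},{"dx":0,"dy":0,"dz":0,"yaw":0,"gripper":0}]' 20
```

```text
time_s: 11.8
tcp_pos: [0.5382, -0.047, 0.2]
orientation: [3.14, 0.004, 1.571]
contact_force: [2.3, -5.9, -2.2]
finger_gap: 0.0106
finger_force: 19.9
```

```bash
python3 -m pendant '[{"dx":3,"dy":-3,"dz":0,"yaw":0,"gripper":0},{"dx":2,"dy":-2,"dz":0,"yaw":0,"gripper":0},{"dx":0,"dy":0,"dz":0,"yaw":0,"gripper":0}]' 20
```

```text
time_s: 12.05
tcp_pos: [0.5377, -0.0464, 0.2004]
orientation: [3.132, 0.011, 1.572]
contact_force: [12.7, -19.2, -12.8]
finger_gap: 0.0105
finger_force: 19.6
```

The hard stop is reached: 20 N and no motion. I'll ease back, release, lift and check.

```bash
python3 -m pendant '[{"dx":-4,"dy":4,"dz":0,"yaw":0,"gripper":0},{"dx":0,"dy":0,"dz":0,"yaw":0,"gripper":0.25},{"dx":0,"dy":0,"dz":0,"yaw":0,"gripper":0.25},{"dx":0,"dy":0,"dz":0,"yaw":0,"gripper":0.25},{"dx":0,"dy":0,"dz":-20,"yaw":0,"gripper":0.25},{"dx":0,"dy":0,"dz":-30,"yaw":0,"gripper":0.25},{"dx":-30,"dy":15,"dz":-10,"yaw":0,"gripper":0.25},{"dx":-35,"dy":15,"dz":0,"yaw":0,"gripper":0.25},{"dx":-35,"dy":15,"dz":0,"yaw":0,"gripper":0.25},{"dx":0,"dy":0,"dz":0,"yaw":0,"gripper":0.25}]'
python3 - <<'E'
from fit import *
import geo
for nm in ("scene","side"):
    im,d=ctrl.grab_frame(nm); W=pts(nm,d)
    cv2.imwrite(f"pics/{nm}7.png",cv2.resize(im[120:280,230:430],None,fx=4,fy=3.7))
    V=W[d>0]; q=(V-[*geo.B,0]); q=np.c_[q[:,:2]@geo.Rb,q[:,2]]*1000
    t=q[(abs(q[:,2]-163)<2.2)&(q[:,0]>-45)&(q[:,0]<55)&(q[:,1]>40)&(q[:,1]<113)]
    [print(x,len(b),np.percentile(b[:,1],[2,50,98])) for x in (-35,-10,15,40) for b in [t[abs(t[:,0]-x)<12]] if len(b)]
    k=q[(q[:,2]>179)&(q[:,2]<197)&(q[:,0]>0)&(q[:,0]<140)&(q[:,1]>20)&(q[:,1]<110)]
    print("knob box frame",len(k),np.median(k,0) if len(k) else "")
E
```

```text
time_s: 12.88
tcp_pos: [0.5851, -0.1499, 0.2603]
orientation: [3.138, 0.004, 1.568]
contact_force: [0.8, 0.4, 0.6]
finger_gap: 0.021
finger_force: 0.0
-35 63 [ 75.19984269  93.28497016 107.29757391]
-10 63 [ 74.3594538   92.2075164  107.41532618]
15 54 [ 75.06536924  91.91817091 108.17987013]
40 64 [ 67.10897019  88.16265339 107.02995691]
knob box frame 29 [ 42.62428812  68.35600865 188.97306243]
-35 38 [ 76.20740835  90.14850038 105.07506284]
-10 49 [ 75.20828794  91.06099407 105.80657767]
15 47 [ 74.47537362  87.589938   104.95538984]
40 50 [ 68.73147976  85.65810103 105.56746591]
knob box frame 26 [ 48.86723693  70.37375011 187.00446486]
```

View pics/scene7.png

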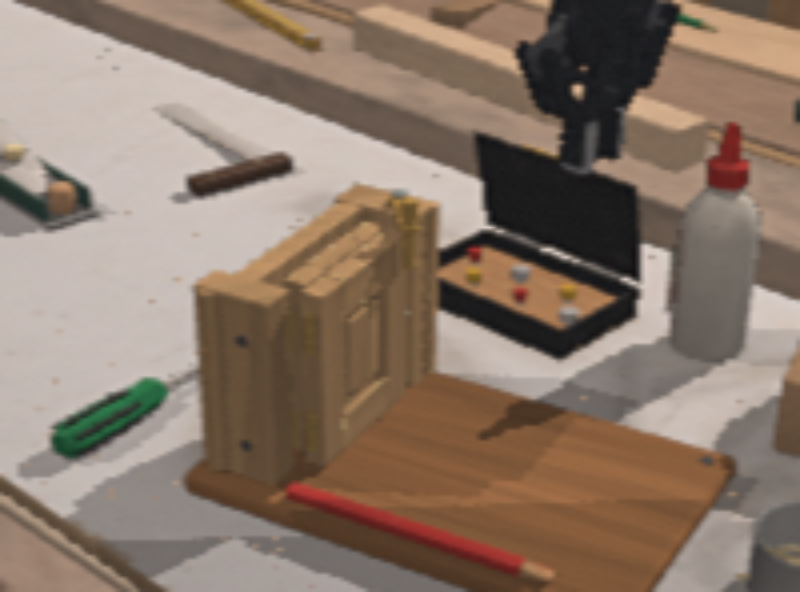

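The catch's knob and lug now stand in front of the leaf at crop pixel (405,215). That is (46,69) mm in the box frame, against (46,68) expected. The leaf is home, the flap is flat and the bystanders have not moved.

```bash
python3 -c "
from plant import ctrl
print(ctrl.hand_in())"
```

```text
the job is handed in; nothing more can be done
None
```

The shutter is put away: the flap is folded flat, the pair is fully home in the box, the catch is turned to its stop in front of the leaf, and nothing round it was disturbed; handed in at about 13 s of the 61 s allowed, with no verdict shown.

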